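Free the last from the sole press

TASK

The shoe last is still clamped in the bench press. Wind the handwheel counter-clockwise until the screw has risen all the way and you feel it come up snug against its stop, without jamming it hard against the stop; then draw the last straight out along the wooden bed, toe first, until its heel is out from under the handwheel. Leave the last standing upright on the bed and the screw up at its stop, do not wrench the wheel, and do not disturb the other things on the bench.

Things in the scene. Friction and masses are not known exactly. Their poses are not given: they have to be found in the camera images.
- press: Bench sole press, fixed. Origin on the bench right under the vertical screw axis; z up, y across; -x is the open front, where the last's toe points. Wooden bed 450 mm long (x -330 to +120), 130 mm wide, its top 25 mm above the bench. Dark green iron column at x +68 to +112, head arm at z 178 to 222 mm.
- screw: Rising steel screw with all it carries: wheel, handle, dark collar (31 mm dia.), foot. Origin on the axis at the collar's top face, 134 mm above the bench when clamped right down (starts 0 to 2 mm higher). Rises 16 mm per counter-clockwise turn seen from above. Turning drag about 0.25 N m (4.5 N at the handle). The thread holds by friction when let go.
- wheel_hub (a point): Centre of the handwheel, on the screw axis, at the top of the rim. The wheel is dark green, 124 mm over the rim, rim bar 14 mm thick, three spokes; it rises with the screw.
- handle_mid (a point): Middle of the pale wooden revolving handle that stands upright on the rim, 55 mm from the wheel's axis: 22 mm dia., its grip reaching from 20 mm below this point (5 mm above the top of the rim) to 24 mm above it. It spins freely on its own axis, so a hand may hold it without turning, while carrying it round and up with the wheel.
- last: The pale wooden shoe last with a dark leather sole, loose, 0.3 to 0.6 kg, 240 mm long, 80 mm wide at the ball, 85 mm high at the heel half, toe about 35 mm high. Origin on its underside below the socket in its top, which starts on the screw axis; -x points to the toe, z up. Stands on the bed with its sole on the bed top.
- last_heel (a point): The rearmost point of the last at the bed, 50 mm behind its origin. The heel is out from under the handwheel when this point is more than 62 mm in front (-x of the press) of the screw axis.
- last_toe (a point): Grasp point on the last's toe, 162 mm in front of its origin and 24 mm above the bed: there the toe is about 60 mm wide across, narrowing to 36 mm wide 22 mm further forward, its top 13 mm above this point.
- spare_last: Bystander: another last, darker wood, same shape, standing on the bench. Origin as for the first last.
- rasp: Bystander: a rasp 270 mm long with a wooden handle, lying on the bench. Origin near its middle on the bench.
- paste_jar: Bystander: amber jar with black lid, 68 mm dia., 70 mm high. Origin under its centre.
- hammer: Bystander: a hammer lying on the bench. Origin near its middle.
- head_boss (a point): Fixed point on the screw axis at the underside of the head boss (radius 27 mm), 178 mm up. A brass stop sleeve, set anew for each job, hangs from it round the screw; its lower face (stop_face) is not measured: the collar meets it, a hard stop, after 22 to 34 mm of rise. There the force at the handle climbs steeply; 1 N more at the handle puts about 22 N more on the stop.
- pin_tip (a point): Tip of the foot's pin (10 mm dia., 14 mm long under a 34 mm steel disc). The disc bears on the last's top, the pin sits in the last's socket (16 mm wide). A spring lets the foot stay down for the first 4 mm of rise; the pin is out of the last once the screw has risen 18 mm.
There are look-alikes about, which are no part of the job. Leave any green or red look-alike of the last alone.

How it is judged:
On the way, in this order (a step that is already met when the one before it is completed fails the run):
1. the screw is wound up until its collar bears on the stop sleeve (more than 15 N) (contact force between screw and press above 15 N), for 0.2 s.
2. the heel of the last is drawn out from under the handwheel (x of last_heel in the frame of press below -0.062 m), for 0.2 s.
At the end, for the whole second after the job is handed in: The screw is still up at its stop (collar within 1.5 mm of the stop sleeve); the last stands on the bed upright (within 0.1 rad), at rest and released, its heel more than 62 mm in front of the screw axis and within 35 mm of the bed's centre line (distance between screw and stop_face below 0.0015 m and x of last_heel in the frame of press below -0.062 m and y of last_heel in the frame of press between -0.035 and 0.035 m and z of last in the frame of press between 0.02 and 0.03 m and angle between last's own z axis and vertical below 0.1 rad and linear speed of last below 0.02 m/s and contact force between the fingers and anything else below 0.5 N); the robot touches nothing.
It fails at once if the screw is jammed against its stop (more than 500 N on the stop, about 23 N at the handle beyond the turning drag) (contact force between screw and press above 500 N).
It fails at once if the wheel or its handle is wrenched (more than 160 N of contact force of the fingers, grip included) (contact force between the fingers and screw above 160 N).
It fails at once if the last is tipped over (angle between last's own z axis and vertical above 0.35 rad).
It fails at once if the spare last, rasp, jar or hammer is moved more than 15 mm (distance of any of spare_last, rasp, paste_jar, hammer from where it was at the start of the episode above 0.015 m).
It also fails if it takes over 72 s, if anything falls off the work surface, if the arm or the gripper's body presses on something with over 40 N, if the wrist force passes 120 N, or if a joint passes its speed limit or range.

ROBOT

A 7-joint arm with a two-finger parallel gripper is mounted at the origin on the work surface. World frame = base frame: x ahead of the robot, y to its left, z up, the work surface at z = 0. Lengths are in m, angles in rad, forces in N, time in s.
With the tool pointing down it reaches from about 0.35 to 0.9 m from the base axis. Payload 8.1 kg.
Tool frame: the origin (TCP) lies at the centre of the arm's flange, where the gripper is bolted on; the fingertips stand env.tip_extent ahead of it and the grasp point (between the pads) lies 159 mm ahead of it (env.tip_extent is the distance from the TCP to the fingertips, in m); z points along the fingers, x is the direction in which the jaws open and shut, and the axes are right-handed (so a half turn about z gives the same grasp; the last joint's range is limited). The gripper opens to 92 mm and grips with 3 to 60 N. Pads are 19 mm wide; open, the fingers measure 130 mm over their backs; the gripper's body (75 mm by 190 mm) begins 47 mm behind the grasp point.
Start: joints at [1.073, 0.434, 0.025, 1.573, -0.012, 1.134, -0.075], TCP at [0.24, -0.577, 0.405] pointing down, gripper open.
Joint ranges: [-2.62, 2.62], [-0.44, 2.09], [-1.27, 1.32], [0.08, 2.57], [-1.32, 4.46], [0.12, 2], [-2.74, 2.74]. Speed limits (rad/s): [2.22, 2.22, 3.01, 3.01, 3.14, 3.14, 3.14].

INTERFACE

Orientations are given as a unit quaternion [w, x, y, z].
In Python, from rig import env gives the robot as it stands. The module is installed in compiled form; this text tells all that it offers.
- The arm moves only by the shell command python3 -m jog 'ROWS' [FORCE]. ROWS is JSON, a list of rows, each a list of 3 entries, a list of its own where there are three numbers: the closure in counts, from 0 (fully open) to 255 (shut), then the shift along the tool's x, y, z in m, then the turn about the tool's z in rad. In form: [[grip, [dx, dy, dz], spin], ...]. A call has exactly 8 rows; each row shifts and turns the commanded pose from where the row before left it, along the tool's axes as they then stand; what a row does not reach is not made up. A row lasts 1/8 s, in which the tool goes at most 62.5 mm and 10.7 degrees, less where a joint would pass 70% of its speed; a pose out of reach is approached as far as the arm can. A call with a gripper value outside its range is refused whole. The fingers move at their own pace and stop on an object; FORCE is the grip in N (left out, the last holds). Time passes only in rows, so rows that do not move let the fingers close, or fill a call up. It gives the time, the measured TCP pose, the force and the opening at its end, in the units of the state.
- env.sense(): the state, without advancing time (a new reading comes with each control period).
- env.snapshot(name): name is "scene" or "top"; returns a dict with "pixels" (480x640x3 uint8, red, green, blue), "mtx" (3x3 intrinsics, pixels), "distortion" ([k1, k2, p1, p2, k3] as OpenCV has them; the pictures are not rectified), "cam_to_world" (4x4, takes a point from camera to world coordinates). Camera axes: x right, y down, z forward; pixel columns grow to the right and rows downward; lengths in m; the calibration is good to about 2 mm. A picture is of the moment at which its call begins. There is no depth.
- env.hand_in(): hands the job in, once; it reports no verdict.
Trained networks look in the newest picture that a camera, given by its name, has taken for a name from the list of things; names that differ only in an ending like _2 or _b are one class to them, and where a whole thing is asked for, a point or a joint stands for the part that bears it (a point fixed in the world has none). Each returns a list of dicts, best first, with "confidence" (0 to 1); they miss things now and then, are a little off and sometimes report something else, mostly with a low value. They report only what shows in the picture. A call takes as long as a camera call. They do not tell look-alikes from the thing itself.
- env.trace(thing, camera): "pixels" (480x640 bool, what is visible of it).
- env.landmark_of(thing, camera): "xyz" ([x, y, z] in m, in world coordinates, good to about 4 mm: a listed point, or the origin of a listed thing).
The state is a dict: "t": time; "joint_positions": joint angles; "qvel": joint speeds; "joint_efforts": joint torques, N m; "position": TCP position; "eef_rot": TCP orientation; "force": force on the tool from outside, world axes, zero at the start; "moment": the same for the moment, N m; "opening": opening from 0.0 (shut) to 1.0 (fully open).
Only numpy, scipy, OpenCV 4.12 (cv2) and the standard library are available. Lean on these libraries where they do the work, as an engineer would, in place of code of your own. Each camera call takes 0.05 s, during which the arm holds its last target.

## Working session

There is one attempt and no reset: what is moved stays moved. The work goes in short steps, Python scripts to look and compute and a shell command to move; the robot and the scene stay as the last step left them, time stands still between calls to the robot, and variables do not carry over. Pictures are saved under pics/ and viewed, and the job is handed in when it is done.

```bash
mkdir -p pics; ls; cat > h.py <<'E'
import numpy as np,cv2
from rig import env
def snap(n,f):
    s=env.snapshot(n); cv2.imwrite('pics/'+f,s['pixels'][:,:,::-1]); return s
def proj(s,p):
    T=np.linalg.inv(s['cam_to_world']); r,_=cv2.Rodrigues(T[:3,:3])
    return cv2.projectPoints(np.array(p,float).reshape(-1,1,3),r,T[:3,3],s['mtx'],np.array(s['distortion']))[0].reshape(-1,2)
E
python3 - <<'E'
from h import *
np.set_printoptions(precision=4,suppress=True)
print(env.sense(), env.tip_extent)
for c in ['scene','top']:
    s=snap(c,c+'0.png'); print(c,s['cam_to_world'])
    for n in ['press','screw','wheel_hub','handle_mid','last','last_heel','last_toe','spare_last','rasp','paste_jar','hammer','head_boss','pin_tip']:
        for d in env.landmark_of(n,c): print(n,np.round(d['xyz'],4),round(d['confidence'],2),proj(s,d['xyz']).round()[0])
E
```

```text
pics
{'t': 0.0, 'joint_positions': array([ 1.0734,  0.4352,  0.025 ,  1.5741, -0.0116,  1.134 , -0.0751]), 'qvel': array([-0.0011,  0.0008,  0.0012,  0.    ,  0.0004, -0.0006, -0.0022]), 'joint_efforts': array([  0.0008, -66.7869,   0.9854, -31.447 ,  -0.0605,   0.0427,
         0.0002]), 'position': array([ 0.2403, -0.5767,  0.4039]), 'eef_rot': array([-0.0004,  0.832 , -0.5547, -0.0007]), 'force': array([-0.0026,  0.6258, -0.0074]), 'moment': array([-0.0067,  0.0093,  0.0715]), 'opening': 0.9981758232877052} 0.178
scene [[ 0.6409  0.4961 -0.5858  1.204 ]
 [ 0.7676 -0.4211  0.4832 -0.4364]
 [-0.0069 -0.7593 -0.6507  0.9227]
 [ 0.      0.      0.      1.    ]]
press [ 0.5882  0.2372 -0.0022] 0.67 [364. 280.]
screw [0.5893 0.2344 0.1318] 0.83 [367. 244.]
wheel_hub [0.5875 0.2406 0.2419] 0.65 [371. 209.]
wheel_hub [ 0.287  -0.3752  0.0045] 0.56 [112. 323.]
handle_mid [0.5791 0.2897 0.2665] 0.46 [383. 192.]
last [ 0.3365  0.2233 -0.001 ] 0.84 [305. 237.]
last [ 0.5326  0.609  -0.0005] 0.73 [434. 217.]
last [0.5909 0.2359 0.0282] 0.7 [365. 273.]
last [0.5973 0.2857 0.0204] 0.7 [379. 268.
[... 1276 characters left out ...]
t [ 0.334   0.2227 -0.0007] 0.65 [279. 315.]
last_heel [0.5164 0.6508 0.0031] 0.8 [134. 249.]
last_heel [0.5993 0.2874 0.026 ] 0.77 [258. 222.]
last_heel [0.3555 0.1737 0.0037] 0.63 [296. 308.]
last_toe [0.2633 0.3709 0.0237] 0.98 [226. 339.]
last_toe [0.558  0.0793 0.0515] 0.88 [330. 237.]
last_toe [0.6073 0.4621 0.0231] 0.76 [197. 218.]
last_toe [ 0.7661  0.1419 -0.0035] 0.71 [310. 168.]
spare_last [ 0.5436 -0.4083 -0.0006] 0.71 [495. 246.]
rasp [ 0.7644  0.141  -0.0045] 0.69 [310. 168.]
paste_jar [ 0.7515 -0.1153  0.0019] 0.55 [397. 174.]
hammer [ 0.2823 -0.3768 -0.0002] 0.62 [485. 335.]
head_boss [0.5847 0.2348 0.1779] 0.86 [272. 221.]
head_boss [ 0.287  -0.377  -0.0015] 0.28 [485. 333.]
```

View pics/scene0.png

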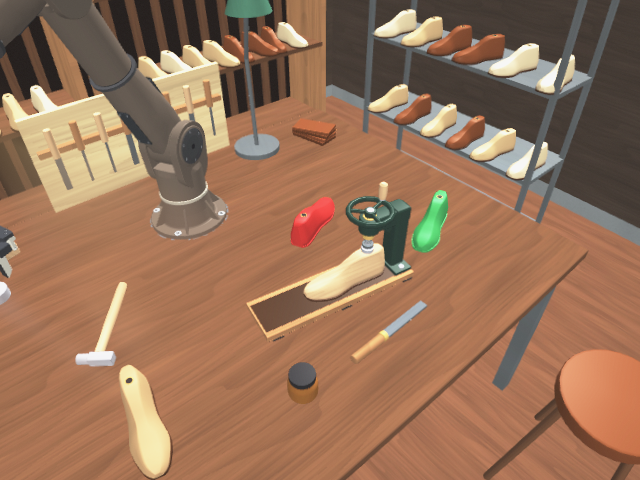

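View pics/top0.png

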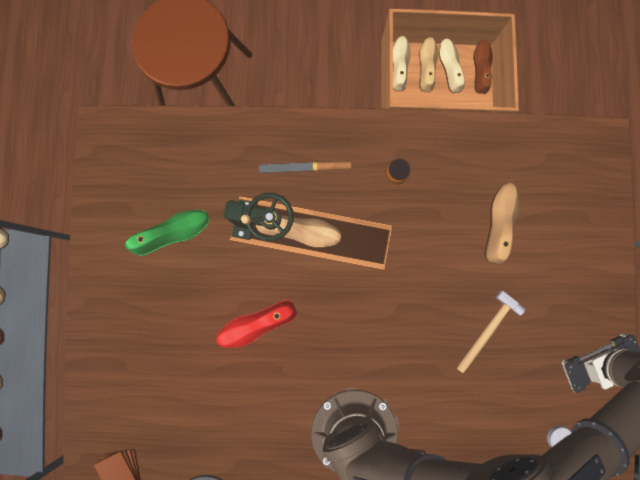

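```bash
python3 - <<'E'
import cv2
a=cv2.imread('pics/scene0.png')[160:330,260:460]; b=cv2.imread('pics/top0.png')[160:290,200:370]
cv2.imwrite('pics/c1.png',cv2.resize(a,None,fx=3.5,fy=3.5,interpolation=2)); cv2.imwrite('pics/c2.png',cv2.resize(b,None,fx=4.5,fy=4.5,interpolation=2))
E
```

```text
(no output)
```

View pics/c1.png

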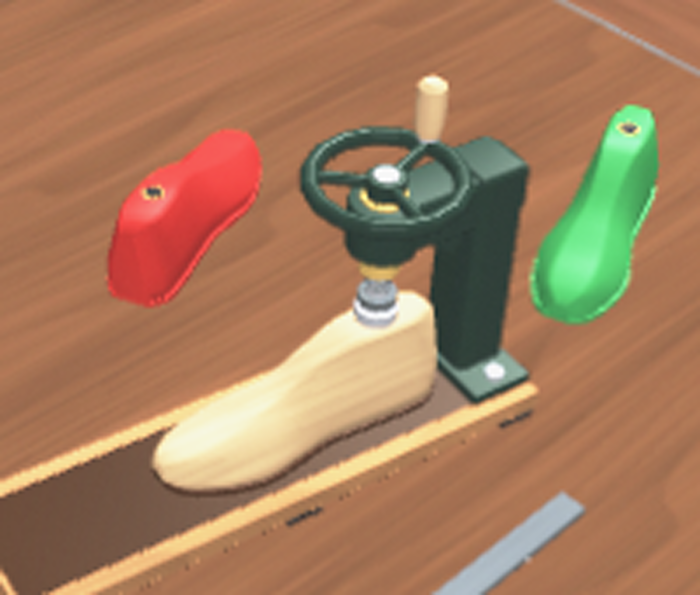

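View pics/c2.png

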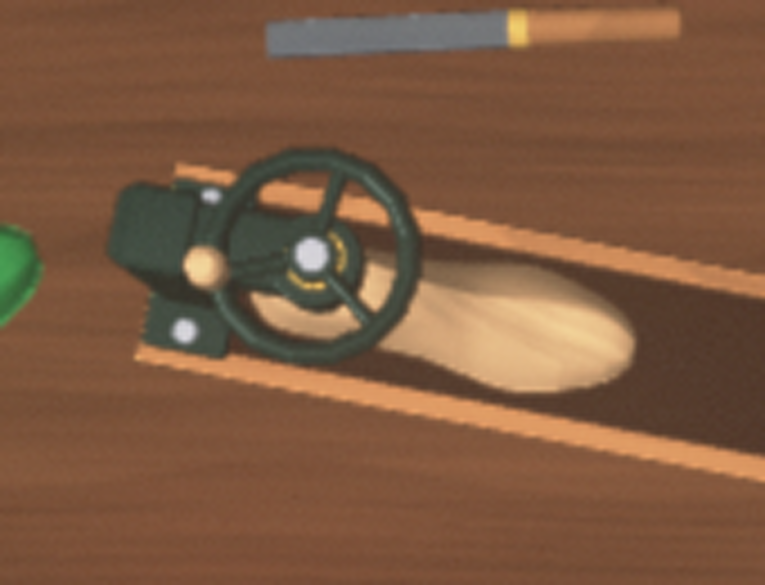

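Candidates for the last: pale one under the screw in the press (scene px 345,275; top px 310,232), the red look-alike (313,222), the green one (430,222), and the darker-wood spare (150,420). The close crop shows the pale last under the foot in the press, so that is the one. The handle is at scene px 383,192, over the column side. Next I measure the sleeve, to narrow down where the stop is.

```bash
python3 - <<'E'
from h import *
np.set_printoptions(precision=4,suppress=True)
s=env.snapshot('scene'); im=s['pixels'][:,:,::-1].copy()
ax=np.array([.588,.2355])
k=12
y0,y1,x0,x1=215,275,340,400
c=cv2.resize(im[y0:y1,x0:x1],None,fx=k,fy=k,interpolation=cv2.INTER_NEAREST)[:, :]
for z in np.arange(.10,.20,.01):
    u=proj(s,[*ax,z])[0]; print(round(z,2),u)
    p=(int((u[0]-x0+.5)*k),int((u[1]-y0+.5)*k)); 
    if 0<p[1]<720: cv2.line(c,(p[0]+150,p[1]),(p[0]+170,p[1]),(255,0,255),1); cv2.putText(c,str(int(round(z*1000))),(p[0]+175,p[1]+5),0,.4,(255,0,255))
t=np.radians(np.arange(0,360,6))
for r,z in [(.027,.178),(.0155,.135)]:
    q=proj(s,np.c_[ax[0]+r*np.cos(t),ax[1]+r*np.sin(t),0*t+z]); q=((q-[x0,y0]+.5)*k).astype(int)
    cv2.polylines(c,[q],True,(0,0,255),1)
c=cv2.resize(c[:600],None,fx=1,fy=1)
cv2.imwrite('pics/sl.png',c)
E
```

```text
0.1 [366.0658 252.918 ]
0.11 [366.2958 250.1186]
0.12 [366.5279 247.2889]
0.13 [366.7623 244.4285]
0.14 [366.999  241.5368]
0.15 [367.2379 238.6135]
0.16 [367.4791 235.6581]
0.17 [367.7226 232.6701]
0.18 [367.9685 229.649 ]
0.19 [368.2168 226.5943]
```

View pics/sl.png

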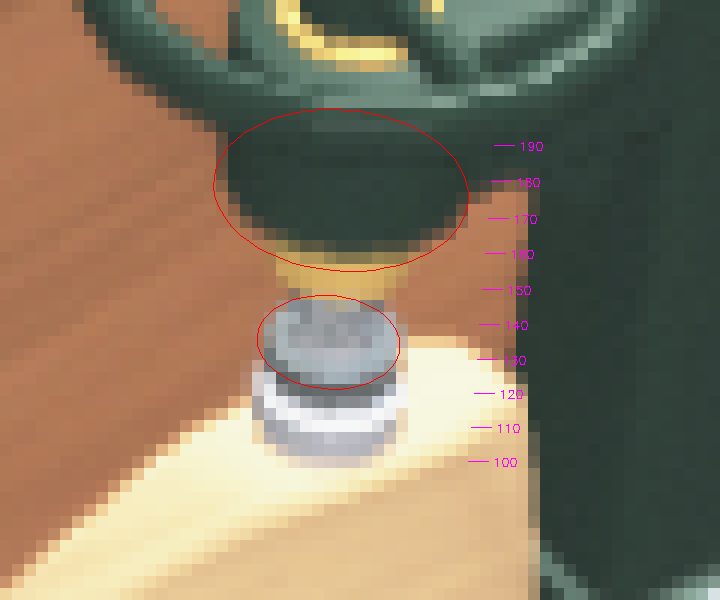

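```bash
python3 -m jog '[[0,[-0.01,-0.01,-0.03],0],[0,[-0.028,-0.027,-0.03],0],[0,[-0.028,-0.027,-0.02],0],[0,[-0.028,-0.027,0],0],[0,[-0.028,-0.027,0],0],[0,[-0.028,-0.027,0],0],[0,[-0.028,-0.027,0],0],[0,[-0.028,-0.027,0],0]]' 10; python3 -m jog '[[0,[-0.03,-0.029,0],0],[0,[-0.03,-0.029,0],0],[0,[-0.03,-0.029,0],0],[0,[-0.03,-0.029,0],0],[0,[-0.03,-0.029,0],0],[0,[-0.03,-0.029,0],0],[0,[-0.03,-0.029,0],0],[0,[-0.03,-0.029,0],0]]'
```

```text
t: 2.45
position: [0.3451, -0.309, 0.4849]
eef_rot: [0.0, 0.832, -0.555, 0.0]
force: [-0.1, -0.1, 0.0]
opening: 1.004
t: 3.45
position: [0.467, 0.0018, 0.485]
eef_rot: [-0.0, 0.832, -0.555, 0.0]
force: [1.1, -0.5, 0.9]
opening: 0.997
```

```bash
python3 -m jog '[[60,[0,0,0],-0.1225],[120,[0,0,0],-0.1225],[120,[0,0,0],-0.1225],[120,[0,0,0],-0.1225],[120,[0,0,0],-0.1225],[120,[0,0,0],-0.1225],[120,[0,0,0],-0.1225],[120,[0,0,0],-0.1225]]'; python3 - <<'E'
from h import *
from scipy.spatial.transform import Rotation as R
np.set_printoptions(precision=4,suppress=True)
s=env.sense(); q=s['eef_rot']; M=R.from_quat(q[[1,2,3,0]]).as_matrix(); print(M, s['joint_positions'],s['t'])
print(M.T@(np.array([.578,.290,.500])-s['position']))
E
```

```text
t: 4.45
position: [0.4667, 0.0005, 0.4848]
eef_rot: [0.0, 0.995, -0.096, 0.0]
force: [0.1, 0.3, -0.8]
opening: 0.531
[[ 0.9816 -0.1909  0.0002]
 [-0.1909 -0.9816 -0.0001]
 [ 0.0002  0.0001 -1.    ]] [ 0.3648  0.159  -0.5476  1.7795  0.0878  1.2271 -0.3989] 4.45
[ 0.054  -0.3054 -0.0152]
```

```bash
python3 -m jog '[[120,[0.007,-0.038,-0.005],0],[120,[0.007,-0.038,-0.005],0],[120,[0.007,-0.038,-0.005],0],[120,[0.007,-0.038,0],0],[120,[0.007,-0.038,0],0],[120,[0.007,-0.038,0],0],[120,[0.006,-0.038,0],0],[120,[0.006,-0.039,0],0]]'; python3 - <<'E'
from h import *
np.set_printoptions(precision=4,suppress=True)
print(env.sense()['position'])
s=snap('scene','sc1.png'); cv2.imwrite('pics/sc1c.png',cv2.resize(s['pixels'][130:300,300:470,::-1],None,fx=3.5,fy=3.5,interpolation=2))
for n in ['handle_mid']:
    for d in env.landmark_of(n,'scene'): print(n,d)
s=snap('top','tp1.png'); cv2.imwrite('pics/tp1c.png',cv2.resize(s['pixels'][160:290,200:370,::-1],None,fx=4,fy=4,interpolation=2))
E
```

```text
t: 5.45
position: [0.5797, 0.2901, 0.4996]
eef_rot: [0.0, 0.995, -0.098, 0.0]
force: [-0.1, -1.0, 0.7]
opening: 0.526
[0.5797 0.2901 0.4996]
handle_mid {'xyz': [0.5767, 0.2907, 0.2648], 'confidence': 0.64}
```

View pics/sc1c.png

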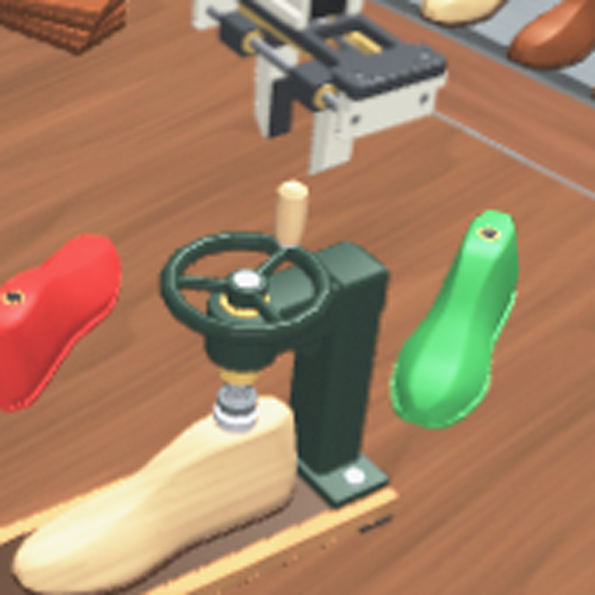

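View pics/tp1c.png

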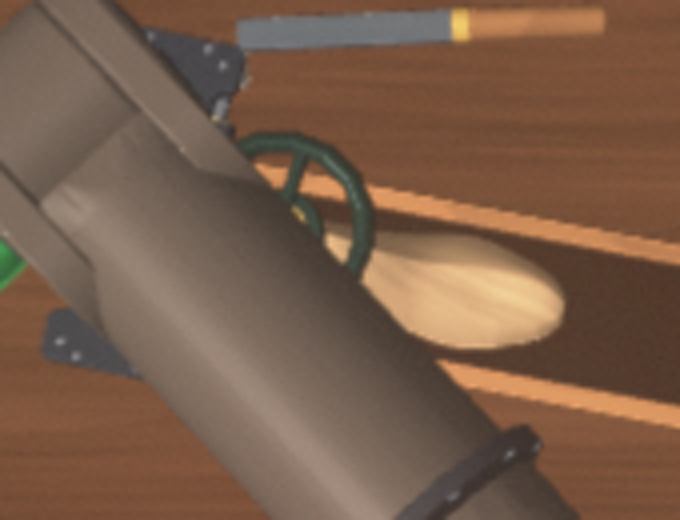

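The hand stands right above the handle (crop px 290,190) with the fingers on both sides of it. I'll descend, then close gently.

```bash
python3 -m jog '[[120,[-0.002,0,0.01],0],[120,[0,0,0.01],0],[120,[0,0,0.01],0],[120,[0,0,0.01],0],[120,[0,0,0.01],0],[120,[0,0,0.01],0],[120,[0,0,0.008],0],[120,[0,0,0],0]]' 8; python3 -m jog '[[255,[0,0,0],0],[255,[0,0,0],0],[255,[0,0,0],0],[255,[0,0,0],0],[255,[0,0,0],0],[255,[0,0,0],0],[255,[0,0,0],0],[255,[0,0,0],0]]' 8
python3 - <<'E'
from h import *
np.set_printoptions(precision=4,suppress=True)
s=snap('scene','sc2.png'); cv2.imwrite('pics/sc2c.png',cv2.resize(s['pixels'][130:300,300:470,::-1],None,fx=3.5,fy=3.5,interpolation=2))
print(env.sense()['force'],env.sense()['moment'])
E
```

```text
t: 6.6
position: [0.5771, 0.2894, 0.4309]
eef_rot: [0.0, 0.995, -0.098, -0.0]
force: [-0.4, 0.0, 0.7]
opening: 0.532
t: 7.6
position: [0.5769, 0.2898, 0.4319]
eef_rot: [-0.0, 0.995, -0.098, -0.0]
force: [-3.9, 0.6, 4.9]
opening: 0.234
[-4.3287  0.6851  5.2352] [0.0883 0.8557 0.0081]
```

View pics/sc2c.png

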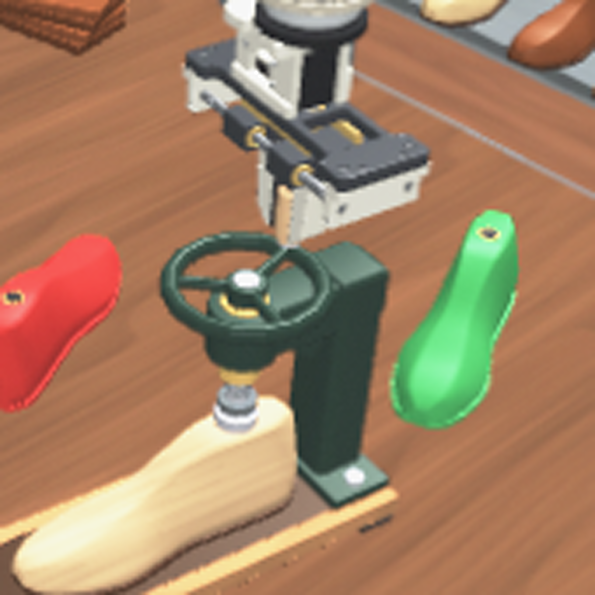

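```bash
python3 - <<'E'
import numpy as np
R=55.
def tab(a,st,n=8):
    f=np.radians(a+st*np.arange(n+1)); X=-R*np.sin(f);Y=-R*np.cos(f)
    for i in range(n): print('%.1f: %.1f %.1f'%(a+st*(i+1),X[i+1]-X[i],Y[i+1]-Y[i]))
tab(22.5,7.5); print(); tab(82.5,15,24)
E
```

```text
30.0: -6.5 3.2
37.5: -6.0 4.0
45.0: -5.4 4.7
52.5: -4.7 5.4
60.0: -4.0 6.0
67.5: -3.2 6.5
75.0: -2.3 6.8
82.5: -1.4 7.1

97.5: 0.0 14.4
112.5: 3.7 13.9
127.5: 7.2 12.4
142.5: 10.2 10.2
157.5: 12.4 7.2
172.5: 13.9 3.7
187.5: 14.4 0.0
202.5: 13.9 -3.7
217.5: 12.4 -7.2
232.5: 10.2 -10.2
247.5: 7.2 -12.4
262.5: 3.7 -13.9
277.5: 0.0 -14.4
292.5: -3.7 -13.9
307.5: -7.2 -12.4
322.5: -10.2 -10.2
337.5: -12.4 -7.2
352.5: -13.9 -3.7
367.5: -14.4 -0.0
382.5: -13.9 3.7
397.5: -12.4 7.2
412.5: -10.2 10.2
427.5: -7.2 12.4
442.5: -3.7 13.9
```

```bash
python3 -m jog '[[255,[-0.0065,0.0032,-0.0003],0],[255,[-0.006,0.004,-0.0003],0],[255,[-0.0054,0.0047,-0.0003],0],[255,[-0.0047,0.0054,-0.0003],0],[255,[-0.004,0.006,-0.0003],0],[255,[-0.0032,0.0065,-0.0003],0],[255,[-0.0023,0.0068,-0.0003],0],[255,[-0.0014,0.0071,-0.0003],0]]'; python3 -c "
from h import *
np.set_printoptions(precision=4,suppress=True)
s=env.sense();print(s['position'],s['force'],s['opening'])"
```

```text
t: 8.65
position: [0.5358, 0.2528, 0.4345]
eef_rot: [-0.0, 0.995, -0.098, 0.001]
force: [4.2, 2.5, 4.4]
opening: 0.234
[0.5358 0.2528 0.4345] [4.219  2.5343 4.4081] 0.2341808346420348
```

Forces are small and the handle is following the circle. I'll continue in 15° steps.

```bash
python3 -m jog '[[255,[0,0.0144,-0.0007],0],[255,[0.0037,0.0139,-0.0007],0],[255,[0.0072,0.0124,-0.0007],0],[255,[0.0102,0.0102,-0.0007],0],[255,[0.0124,0.0072,-0.0007],0],[255,[0.0139,0.0037,-0.0007],0],[255,[0.0144,0,-0.0007],0],[255,[0.0139,-0.0037,-0.0007],0]]'; python3 -c "
from h import *
np.set_printoptions(precision=4,suppress=True)
s=env.sense();print(s['position'],s['force'],s['moment'],s['opening'])
s=snap('scene','sc3.png'); cv2.imwrite('pics/sc3c.png',cv2.resize(s['pixels'][130:300,300:470,::-1],None,fx=3.5,fy=3.5,interpolation=2))"
```

```text
t: 9.65
position: [0.5977, 0.1807, 0.4397]
eef_rot: [0.001, 0.995, -0.098, -0.002]
force: [-6.0, 1.3, 8.3]
opening: 0.236
[0.5977 0.1807 0.4397] [-6.0212  1.3431  8.3191] [ 0.276   1.3582 -0.0024] 0.23558481242140822
```

View pics/sc3c.png

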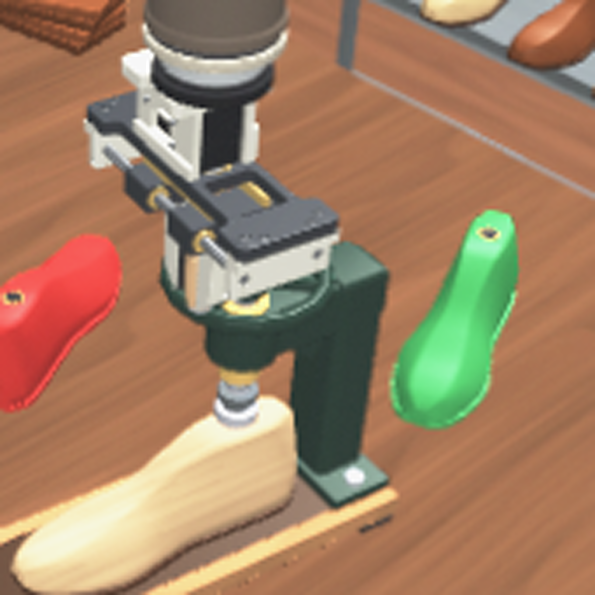

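```bash
python3 -m jog '[[255,[0.0124,-0.0072,-0.0012],0],[255,[0.0102,-0.0102,-0.0012],0],[255,[0.0072,-0.0124,-0.0012],0],[255,[0.0037,-0.0139,-0.0012],0],[255,[0,-0.0144,-0.0007],0],[255,[-0.0037,-0.0139,-0.0007],0],[255,[-0.0072,-0.0124,-0.0007],0],[255,[-0.0102,-0.0102,-0.0007],0]]'; python3 -c "
from h import *
np.set_printoptions(precision=4,suppress=True)
s=env.sense();print(s['position'],s['force'],s['moment'],s['opening'])"
```

```text
t: 10.7
position: [0.631, 0.2697, 0.4453]
eef_rot: [0.002, 0.995, -0.1, 0.001]
force: [10.1, 1.0, -6.3]
opening: 0.232
[0.631  0.2697 0.4453] [10.1205  0.9574 -6.2647] [ 0.0416 -2.1051 -0.0494] 0.2322338396425366
```

```bash
python3 - <<'E'
import numpy as np
from scipy.optimize import least_squares
P=np.array([[.577,.2898],[.5358,.2528],[.5977,.1807],[.631,.2697]])
r=least_squares(lambda c:np.hypot(*(P-c[:2]).T)-.055,[.588,.236]);print(r.x,r.fun)
r=least_squares(lambda c:np.hypot(*(P-c[:2]).T)-c[2],[.588,.236,.055]);print(r.x,r.fun)
c=[.588,.236]
R=55.
def tab(a,st,n=8):
    f=np.radians(a+st*np.arange(n+1)); X=-R*np.sin(f);Y=-R*np.cos(f)
    for i in range(n): print('%.1f: %.1f %.1f'%(a+st*(i+1),X[i+1]-X[i],Y[i+1]-Y[i]))
tab(442.5,7.5,8);print();tab(502.5,5,48)
E
```

```text
[0.58798439 0.23538086] [5.16662868e-04 1.48816436e-05 5.37278439e-04 2.85933754e-05]
[0.5880077  0.23526528 0.05530255] [ 0.00033201 -0.00022888  0.00011686 -0.00022   ]
450.0: -0.5 7.2
457.5: 0.5 7.2
465.0: 1.4 7.1
472.5: 2.3 6.8
480.0: 3.2 6.5
487.5: 4.0 6.0
495.0: 4.7 5.4
502.5: 5.4 4.7

507.5: 3.9 2.8
512.5: 4.2 2.4
517.5: 4.3 2.0
522.5: 4.5 1.6
527.5: 4.6 1.2
532.5: 4.7 0.8
537.5: 4.8 0.4
542.5: 4.8 -0.0
547.5: 4.8 -0.4
552.5: 4.7 -0.8
557.5: 4.6 -1.2
562.5: 4.5 -1.6
567.5: 4.3 -2.0
572.5: 4.2 -2.4
577.5: 3.9 -2.8
582.5: 3.7 -3.1
587.5: 3.4 -3.4
592.5: 3.1 -3.7
597.5: 2.8 -3.9
602.5: 2.4 -4.2
607.5: 2.0 -4.3
612.5: 1.6 -4.5
617.5: 1.2 -4.6
622.5: 0.8 -4.7
627.5: 0.4 -4.8
632.5: 0.0 -4.8
637.5: -0.4 -4.8
642.5: -0.8 -4.7
647.5: -1.2 -4.6
652.5: -1.6 -4.5
657.5: -2.0 -4.3
662.5: -2.4 -4.2
667.5: -2.8 -3.9
672.5: -3.1 -3.7
677.5: -3.4 -3.4
682.5: -3.7 -3.1
687.5: -3.9 -2.8
692.5: -4.2 -2.4
697.5: -4.3 -2.0
702.5: -4.5 -1.6
707.5: -4.6 -1.2
712.5: -4.7 -0.8
717.5: -4.8 -0.4
722.5: -4.8 0.0
727.5: -4.8 0.4
732.5: -4.7 0.8
737.5: -4.6 1.2
742.5: -4.5 1.6
```

```bash
python3 -m jog '[[255,[-0.0124,-0.0072,-0.0004],0],[255,[-0.0139,-0.0037,-0.0004],0],[255,[-0.0144,0,-0.0004],0],[255,[-0.0139,0.0037,-0.0004],0],[255,[-0.0124,0.0072,-0.0004],0],[255,[-0.0102,0.0102,-0.0006],0],[255,[-0.0072,0.0124,-0.0006],0],[255,[-0.0037,0.0139,-0.0006],0]]'; python3 -m jog '[[255,[-0.0005,0.0072,-0.0003],0],[255,[0.0005,0.0072,-0.0003],0],[255,[0.0014,0.0071,-0.0003],0],[255,[0.0023,0.0068,-0.0003],0],[255,[0.0032,0.0065,-0.0003],0],[255,[0.004,0.006,-0.0003],0],[255,[0,0,0],0],[255,[0,0,0],0]]'; python3 -c "
from h import *
np.set_printoptions(precision=4,suppress=True)
s=env.sense();print(s['position'],s['force'],s['moment'],s['opening'])
p=s['position'][:2]-[.588,.2354];print(np.hypot(*p),np.degrees(np.arctan2(p[1],p[0]))-78.9+360)
s=snap('scene','sc4.png'); cv2.imwrite('pics/sc4c.png',cv2.resize(s['pixels'][205:275,340:410,::-1],None,fx=8,fy=8,interpolation=0))"
```

```text
t: 11.7
position: [0.5358, 0.2523, 0.4505]
eef_rot: [0.0, 0.995, -0.098, 0.0]
force: [8.7, 3.8, -2.8]
opening: 0.233
t: 12.7
position: [0.5386, 0.2107, 0.4525]
eef_rot: [-0.0, 0.995, -0.098, -0.0]
force: [5.0, 3.9, 0.1]
opening: 0.231
[0.5386 0.2107 0.4525] [4.9738 3.8723 0.1055] [ 0.7167 -1.0406 -0.0038] 0.23081946926027933
0.05524268652733275 127.69195250948428
```

View pics/sc4c.png

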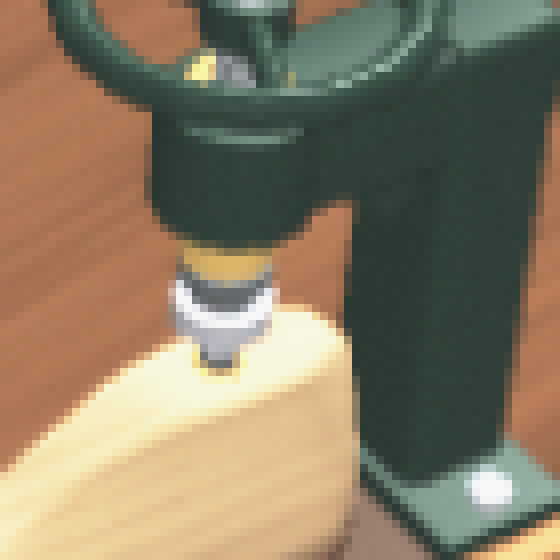

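```bash
cat > f.py <<'E'
from h import *
s=env.sense();f=s['force'];p=s['position'][:2]-[.588,.2354];r=np.hypot(*p);u=p/r;t=np.array([-u[1],u[0]])
a=(np.degrees(np.arctan2(p[1],p[0]))-78.9)%360+360
print('t %.2f r %.4f phi %.2f turned %.1f  Fr %.2f Ft %.2f Fz %.2f z %.4f'%(s['t'],r,a,a-22.6,f[:2]@u,f[:2]@t,f[2],s['position'][2]))
E
python3 -m jog '[[255,[0.0047,0.0054,-0.0003],0],[255,[0.0054,0.0047,-0.0003],0],[255,[0.0039,0.0028,-0.0002],0],[255,[0,0,0],0],[255,[0,0,0],0],[255,[0,0,0],0],[255,[0,0,0],0],[255,[0,0,0],0]]'; python3 f.py
```

```text
t: 13.75
position: [0.5492, 0.196, 0.4533]
eef_rot: [-0.0, 0.995, -0.098, -0.001]
force: [1.0, 5.3, -0.2]
opening: 0.233
t 13.75 r 0.0553 phi 506.53 turned 483.9  Fr -4.49 Ft -3.03 Fz -0.19 z 0.4533
```

```bash
python3 -m jog '[[255,[0.0017,0.001,-0.0001],0],[255,[0.0016,0.001,-0.0001],0],[255,[0,0,0],0],[255,[0,0,0],0],[255,[0,0,0],0],[255,[0,0,0],0],[255,[0,0,0],0],[255,[0,0,0],0]]'; python3 f.py
```

```text
t: 14.75
position: [0.5518, 0.1935, 0.4535]
eef_rot: [-0.0, 0.995, -0.097, -0.001]
force: [-1.2, 5.5, 1.3]
opening: 0.236
t 14.75 r 0.0554 phi 510.23 turned 487.6  Fr -3.38 Ft -4.46 Fz 1.31 z 0.4535
```

```bash
python3 -m jog '[[255,[0.0017,0.0009,-0.0001],0],[255,[0.0017,0.0008,-0.0001],0],[255,[0,0,0],0],[255,[0,0,0],0],[255,[0,0,0],0],[255,[0,0,0],0],[255,[0,0,0],0],[255,[0,0,0],0]]'; python3 f.py
```

```text
t: 15.75
position: [0.5545, 0.1914, 0.4536]
eef_rot: [0.0, 0.995, -0.097, -0.001]
force: [-2.6, 5.3, 1.6]
opening: 0.234
t 15.75 r 0.0553 phi 513.81 turned 491.2  Fr -2.66 Ft -5.30 Fz 1.62 z 0.4536
```

```bash
python3 -m jog '[[255,[0.0018,0.0008,-0.0001],0],[255,[0.0018,0.0007,-0.0001],0],[255,[0,0,0],0],[255,[0,0,0],0],[255,[0,0,0],0],[255,[0,0,0],0],[255,[0,0,0],0],[255,[0,0,0],0]]'; python3 f.py
```

```text
t: 16.75
position: [0.557, 0.1897, 0.4537]
eef_rot: [0.0, 0.995, -0.097, -0.002]
force: [-5.7, 5.8, 2.8]
opening: 0.232
t 16.75 r 0.0552 phi 516.92 turned 494.3  Fr -1.62 Ft -8.03 Fz 2.85 z 0.4537
```

```bash
python3 -m jog '[[255,[0.0009,0.0003,-0.0001],0],[255,[0.0009,0.0003,0],0],[255,[0,0,0],0],[255,[0,0,0],0],[255,[0,0,0],0],[255,[0,0,0],0],[255,[0,0,0],0],[255,[0,0,0],0]]'; python3 f.py;python3 -c "
from h import *
s=snap('scene','sc5.png'); cv2.imwrite('pics/sc5c.png',cv2.resize(s['pixels'][205:275,340:410,::-1],None,fx=8,fy=8,interpolation=0))"
```

```text
t: 17.75
position: [0.5581, 0.1889, 0.4538]
eef_rot: [0.0, 0.995, -0.097, -0.003]
force: [-9.7, 6.0, 4.2]
opening: 0.231
t 17.75 r 0.0553 phi 518.33 turned 495.7  Fr 0.24 Ft -11.39 Fz 4.20 z 0.4538
```

View pics/sc5c.png

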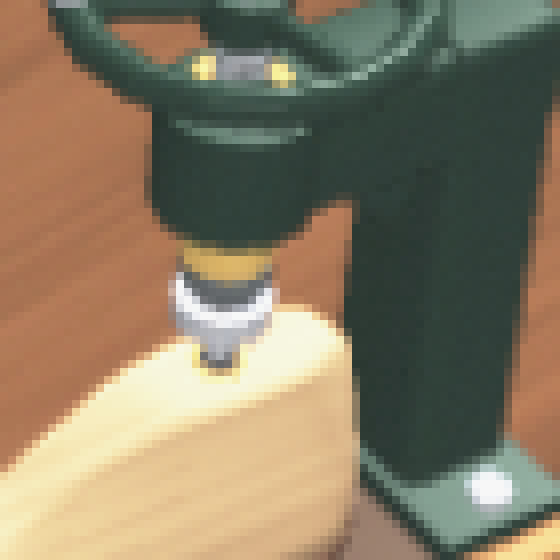

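```bash
python3 -m jog '[[255,[0.0005,0.0001,0],0],[255,[0.0005,0.0001,0],0],[255,[0,0,0],0],[255,[0,0,0],0],[255,[0,0,0],0],[255,[0,0,0],0],[255,[0,0,0],0],[255,[0,0,0],0]]'; python3 f.py
```

```text
t: 18.8
position: [0.5587, 0.1885, 0.4538]
eef_rot: [0.0, 0.995, -0.097, -0.003]
force: [-11.1, 5.7, 4.8]
opening: 0.231
t 18.80 r 0.0553 phi 519.09 turned 496.5  Fr 1.09 Ft -12.42 Fz 4.75 z 0.4538
```

```bash
python3 -m jog '[[255,[0.0009,0.0003,0],0],[255,[0.0009,0.0002,0],0],[255,[0,0,0],0],[255,[0,0,0],0],[255,[0,0,0],0],[255,[0,0,0],0],[255,[0,0,0],0],[255,[0,0,0],0]]'; python3 f.py
```

```text
t: 19.8
position: [0.56, 0.1876, 0.4538]
eef_rot: [0.001, 0.995, -0.096, -0.004]
force: [-14.1, 3.7, 7.4]
opening: 0.235
t 19.80 r 0.0554 phi 520.78 turned 498.2  Fr 3.91 Ft -14.02 Fz 7.43 z 0.4538
```

Force now climbs steadily, 8, 11.4, 12.4, 14 N against a drag of about 5 N, while height stays constant. The screw has turned 498° (about 22 mm), which matches the sleeve estimate. It is snug on the stop, so I'll unload and release.

```bash
python3 -m jog '[[255,[-0.0018,-0.0006,0],0],[255,[-0.0018,-0.0006,0],0],[255,[0,0,0],0],[255,[0,0,0],0],[120,[0,0,0],0],[120,[0,0,0],0],[120,[0,0,0],0],[120,[0,0,0],0]]'; python3 f.py;python3 -c "
from h import *
s=snap('scene','sc6.png'); cv2.imwrite('pics/sc6c.png',cv2.resize(s['pixels'][150:290,320:460,::-1],None,fx=4,fy=4,interpolation=2))"
```

```text
t: 20.8
position: [0.56, 0.1879, 0.4543]
eef_rot: [0.0, 0.995, -0.098, 0.0]
force: [0.5, -0.1, -0.4]
opening: 0.524
t 20.80 r 0.0551 phi 520.54 turned 497.9  Fr -0.19 Ft 0.48 Fz -0.36 z 0.4543
```

View pics/sc6c.png

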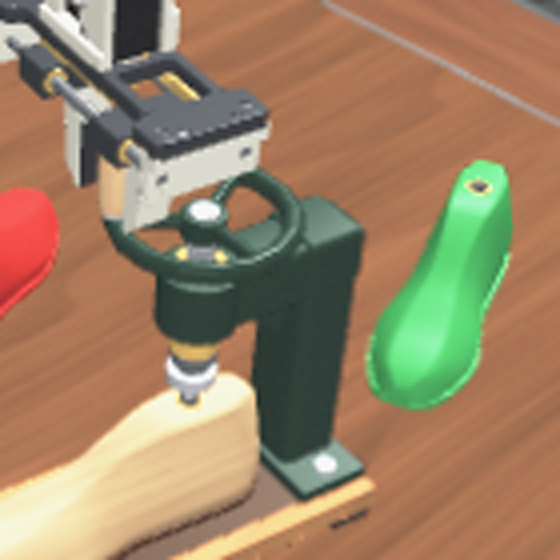

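```bash
python3 -m jog '[[120,[0,0,-0.01],0],[120,[0,0,-0.015],0],[120,[0,0,-0.015],0],[120,[0,0,-0.015],0],[120,[0,0,-0.015],0],[60,[0.006,0.03,0],0],[0,[0.006,0.03,0],0],[0,[0.007,0.037,0],0]]'; python3 -m jog '[[0,[0,0,0.04],0],[0,[0,0,0.04],0],[0,[0,0,0.04],0],[0,[0,0,0.04],0],[0,[0,0,0.04],0],[0,[0,0,0.02],0],[0,[0,0,0],0],[0,[0,0,0],0]]'; python3 -c "
from h import *
s=snap('scene','sc7.png'); cv2.imwrite('pics/sc7c.png',cv2.resize(s['pixels'][150:320,260:430,::-1],None,fx=3.5,fy=3.5,interpolation=2))
s2=snap('top','tp7.png'); cv2.imwrite('pics/tp7c.png',cv2.resize(s2['pixels'][160:290,200:370,::-1],None,fx=4,fy=4,interpolation=2))
for c in ['scene','top']:
  for n in ['last_toe','last','wheel_hub','handle_mid']: print(c,n,[(np.round(d['xyz'],4),round(d['confidence'],2)) for d in env.landmark_of(n,c)])
print(env.sense())
"
```

```text
t: 21.85
position: [0.5594, 0.089, 0.5251]
eef_rot: [-0.0, 0.995, -0.097, 0.0]
force: [0.4, 0.0, 0.6]
opening: 0.803
t: 22.85
position: [0.5601, 0.0897, 0.3056]
eef_rot: [-0.0, 0.995, -0.098, 0.001]
force: [-0.2, 0.2, 0.0]
opening: 0.998
scene last_toe [(array([0.5595, 0.078 , 0.0461]), 0.87), (array([0.6019, 0.4595, 0.0279]), 0.64)]
scene last [(array([0.5338, 0.606 , 0.0013]), 0.66), (array([0.3338, 0.2235, 0.0015]), 0.43)]
scene wheel_hub [(array([0.5904, 0.2363, 0.2638]), 0.62), (array([0.5881, 0.2364, 0.0266]), 0.34)]
scene handle_mid [(array([0.5558, 0.1966, 0.2874]), 0.52)]
top last_toe [(array([0.6068, 0.4603, 0.0222]), 0.68), (array([0.2666, 0.368 , 0.0226]), 0.55)]
top last [(array([0.3347, 0.2192, 0.0009]), 0.75), (array([ 0.5437,  0.6048, -0.0059]), 0.66), (array([0.5847, 0.2367, 0.0263]), 0.59)]
top wheel_hub [(array([0.5883, 0.2415, 0.2703]), 0.92), (array([ 0.5428, -0.4134,  0.0012]), 0.57)]
top handle_mid [(array([0.558 , 0.1934, 0.2898]), 0.62), (array([ 0.2837, -0.378 ,  0.0009]), 0.36)]
{'t': 23.35, 'joint_positions': array([ 0.13373023,  0.50579041, -0.54030759,  1.80227196,  0.31858279,
        0.92081565, -0.74260151]), 'qvel': array([ 0.00070106,  0.00211018,  0.00024375,  0.00060458, -0.00157851,
       -0.00069802,  0.00109542]), 'joint_efforts': array([ 5.81538668e-03, -6.29694915e+01, -7.84784049e+00, -2.63509297e+01,
       -5.46017080e-02, -2.50808283e-02,  1.06045405e-03]), 'position': array([0.55952127, 0.0894102 , 0.30455204]), 'eef_rot': array([ 3.14031981e-05,  9.95196287e-01, -9.78996468e-02,  8.68188339e-05]), 'force': array([ 0.56424901,  0.56899163, -0.03811903]), 'moment': array([-0.04852659, -0.12554278, -0.0088114 ]), 'opening': 0.9991888094752805}
```

View pics/sc7c.png

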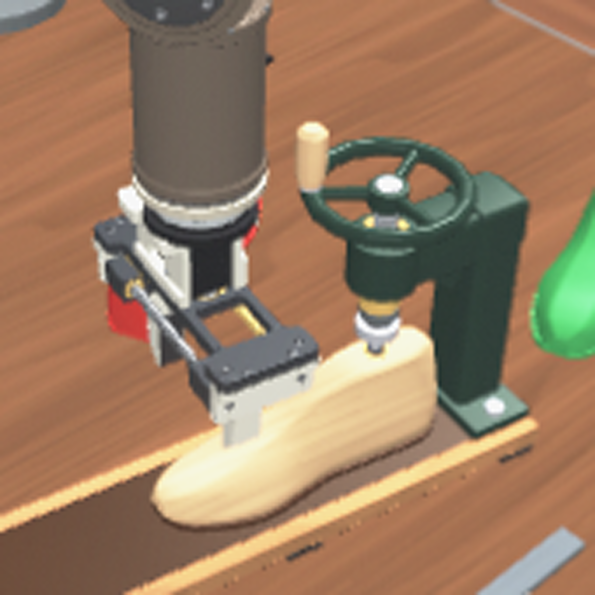

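View pics/tp7c.png

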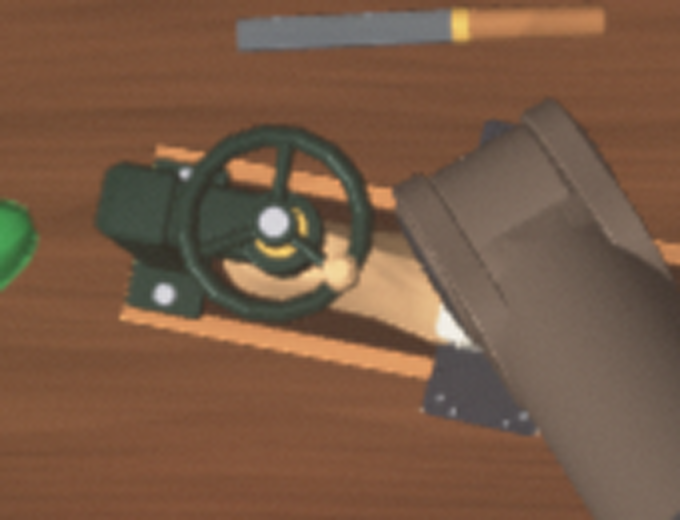

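```bash
python3 -m jog '[[0,[0.0015,0,0.018],0],[0,[0,0,0.018],0],[0,[0,0,0.018],0],[0,[0,0,0.018],0],[0,[0,0,0.015],0],[0,[0,0,0.01],0],[0,[0,0,0],0],[0,[0,0,0],0]]' 25; python3 -m jog '[[255,[0,0,0],0],[255,[0,0,0],0],[255,[0,0,0],0],[255,[0,0,0],0],[255,[0,0,0],0],[255,[0,0,0],0],[255,[0,0,0],0],[255,[0,0,0],0]]' 25; python3 -c "
from h import *
s=snap('scene','sc8.png'); cv2.imwrite('pics/sc8c.png',cv2.resize(s['pixels'][150:320,260:430,::-1],None,fx=3.5,fy=3.5,interpolation=2))"
```

```text
t: 24.35
position: [0.5612, 0.0893, 0.2079]
eef_rot: [-0.0, 0.995, -0.098, 0.0]
force: [-0.3, -0.6, 0.2]
opening: 1.001
t: 25.35
position: [0.5612, 0.0891, 0.2077]
eef_rot: [0.0, 0.995, -0.098, 0.0]
force: [0.6, -1.7, 5.6]
opening: 0.761
```

View pics/sc8c.png

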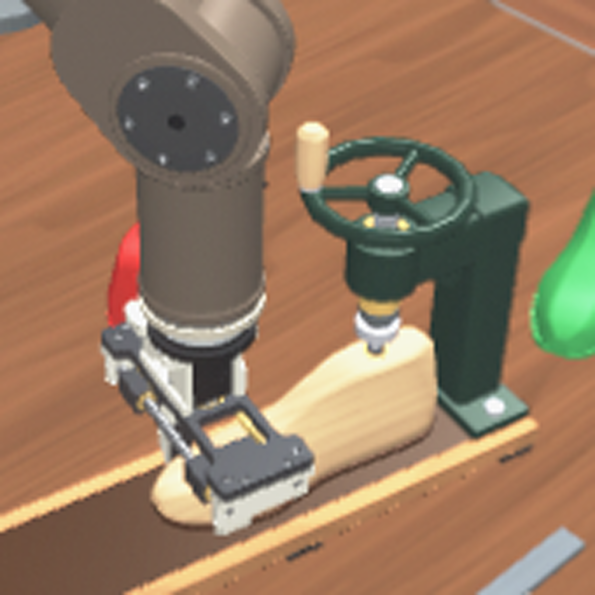

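Gripped at 70 mm width. I'll draw it toe-first along tool +y.

```bash
python3 -m jog '[[255,[0,0.001,0],0],[255,[0,0.002,0],0],[255,[0,0.004,0],0],[255,[0,0.005,0],0],[255,[0,0.005,0],0],[255,[0,0.005,0],0],[255,[0,0.003,0],0],[255,[0,0,0],0]]'; python3 -c "
from h import *
s=snap('scene','sc9.png'); cv2.imwrite('pics/sc9c.png',cv2.resize(s['pixels'][150:320,260:430,::-1],None,fx=3.5,fy=3.5,interpolation=2))"
```

```text
t: 26.4
position: [0.5562, 0.0645, 0.2077]
eef_rot: [-0.0, 0.995, -0.098, 0.0]
force: [0.5, 2.9, 5.7]
opening: 0.764
```

View pics/sc9c.png

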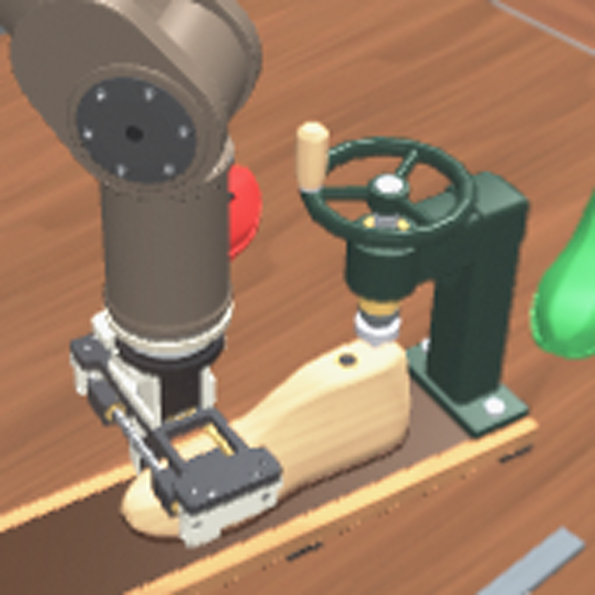

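The last moved with the hand and the socket is clear of the pin (crop px 347,360). I'll draw it a further 100 mm.

```bash
python3 -m jog '[[255,[0,0.004,0],0],[255,[0,0.007,0],0],[255,[0,0.008,0],0],[255,[0,0.008,0],0],[255,[0,0.008,0],0],[255,[0,0.008,0],0],[255,[0,0.005,0],0],[255,[0,0.003,0],0]]'; python3 -m jog '[[255,[0,0.004,0],0],[255,[0,0.007,0],0],[255,[0,0.008,0],0],[255,[0,0.008,0],0],[255,[0,0.008,0],0],[255,[0,0.008,0],0],[255,[0,0.005,0],0],[255,[0,0.002,0],0]]';  python3 -c "
from h import *
s=snap('scene','sca.png'); cv2.imwrite('pics/scac.png',cv2.resize(s['pixels'][150:340,240:430,::-1],None,fx=3.1,fy=3.1,interpolation=2))
s2=snap('top','tpa.png'); cv2.imwrite('pics/tpac.png',cv2.resize(s2['pixels'][160:290,220:410,::-1],None,fx=4,fy=4,interpolation=2))
for c in ['scene','top']:
  for n in ['last','last_heel']: print(c,n,[(np.round(d['xyz'],4),round(d['confidence'],2)) for d in env.landmark_of(n,c)])
"
```

```text
t: 27.45
position: [0.5462, 0.0145, 0.2076]
eef_rot: [-0.0, 0.995, -0.098, 0.0]
force: [0.4, 4.7, 5.9]
opening: 0.764
t: 28.45
position: [0.5364, -0.0346, 0.2076]
eef_rot: [-0.0, 0.995, -0.098, 0.0]
force: [-0.0, 4.2, 6.1]
opening: 0.762
scene last [(array([0.5381, 0.6088, 0.0018]), 0.86), (array([ 0.338 ,  0.2234, -0.002 ]), 0.75), (array([0.5563, 0.1956, 0.2885]), 0.71), (array([0.564 , 0.1107, 0.0262]), 0.64)]
scene last_heel [(array([0.5747, 0.158 , 0.0212]), 0.88), (array([0.5147, 0.6531, 0.0024]), 0.62)]
top last [(array([0.3363, 0.2228, 0.0034]), 0.78), (array([ 0.5411,  0.6064, -0.0029]), 0.65), (array([0.5869, 0.2389, 0.273 ]), 0.25)]
top last_heel [(array([0.3555, 0.1778, 0.0026]), 0.93), (array([0.517 , 0.656 , 0.0031]), 0.91), (array([0.5747, 0.1619, 0.0269]), 0.8)]
```

View pics/scac.png

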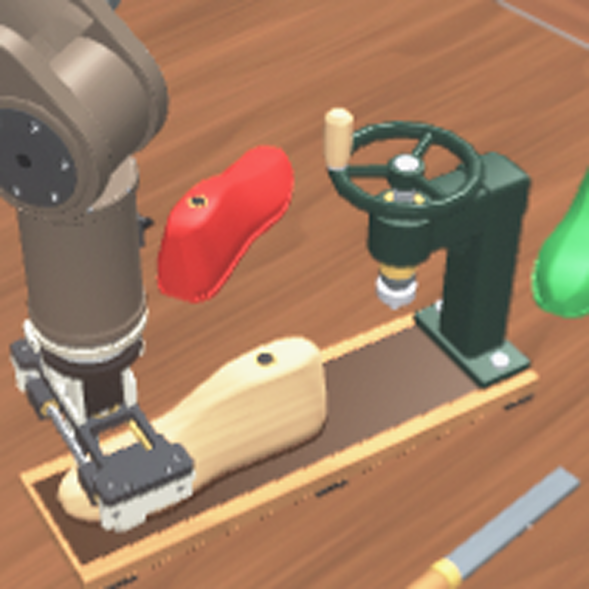

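View pics/tpac.png

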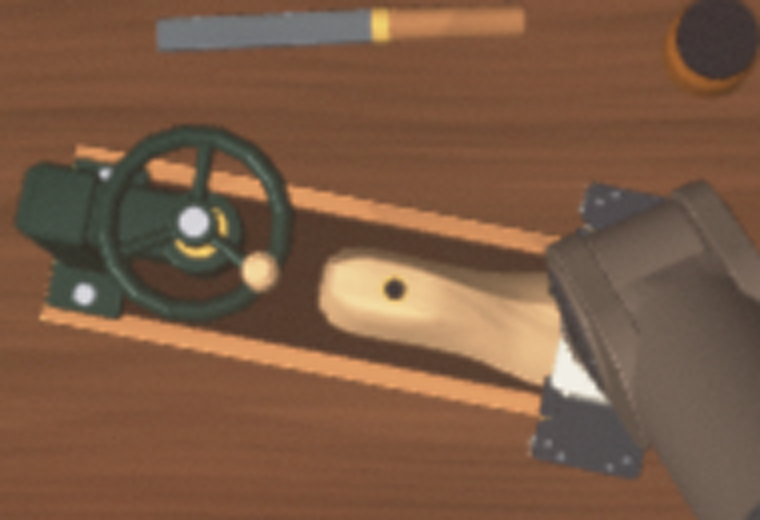

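```bash
python3 -m jog '[[180,[0,0,0],0],[80,[0,0,0],0],[0,[0,0,0],0],[0,[0,0,0],0],[0,[0,0,0],0],[0,[0,0,0],0],[0,[0,0,0],0],[0,[0,0,0],0]]'; python3 -m jog '[[0,[0,0,-0.01],0],[0,[0,0,-0.02],0],[0,[0,0,-0.02],0],[0,[0,0,-0.03],0],[0,[0,0,-0.04],0],[0,[0,0,-0.04],0],[0,[0,0,-0.03],0],[0,[0,0,-0.02],0]]';python3 -m jog '[[0,[-0.01,0.04,0],0],[0,[-0.01,0.05,0],0],[0,[-0.01,0.05,0],0],[0,[0,0.05,0],0],[0,[0,0.03,0],0],[0,[0,0,0],0],[0,[0,0,0],0],[0,[0,0,0],0]]';  python3 -c "
from h import *
s=snap('scene','scb.png'); cv2.imwrite('pics/scbc.png',cv2.resize(s['pixels'][150:340,240:430,::-1],None,fx=3.1,fy=3.1,interpolation=2))
cv2.imwrite('pics/scbd.png',cv2.resize(s['pixels'][205:275,340:410,::-1],None,fx=8,fy=8,interpolation=0))
s2=snap('top','tpb.png')
for c in ['scene','top']:
  for n in ['last','last_heel','last_toe','handle_mid','wheel_hub','rasp','paste_jar','hammer','spare_last']: print(c,n,[(np.round(d['xyz'],4),round(d['confidence'],2)) for d in env.landmark_of(n,c)])
"
```

```text
t: 29.75
position: [0.5364, -0.0344, 0.2074]
eef_rot: [0.0, 0.995, -0.098, -0.0]
force: [0.6, 0.2, -0.3]
opening: 1.001
t: 30.75
position: [0.5363, -0.0342, 0.4198]
eef_rot: [-0.0, 0.995, -0.098, 0.001]
force: [0.2, -0.2, 0.2]
opening: 1.002
t: 31.75
position: [0.4645, -0.243, 0.4177]
eef_rot: [-0.0, 0.995, -0.097, 0.0]
force: [-0.2, 0.2, 0.0]
opening: 1.004
scene last [(array([ 0.3374,  0.2226, -0.0032]), 0.93), (array([0.5658, 0.1135, 0.0238]), 0.77), (array([ 0.5349,  0.611 , -0.0012]), 0.61)]
scene last_heel [(array([ 3.527e-01,  1.758e-01, -1.000e-04]), 0.76), (array([0.5724, 0.1598, 0.0207]), 0.63), (array([0.5162, 0.653 , 0.0024]), 0.6)]
scene last_toe [(array([0.6044, 0.4585, 0.0239]), 0.87), (array([ 0.5349, -0.044 ,  0.047 ]), 0.61), (array([0.2643, 0.3672, 0.0232]), 0.61), (array([0.5563, 0.1949, 0.2912]), 0.33)]
scene handle_mid [(array([0.5579, 0.1937, 0.2854]), 0.47)]
scene wheel_hub [(array([0.5909, 0.2378, 0.2637]), 0.82), (array([0.5879, 0.2356, 0.1116]), 0.61)]
scene rasp [(array([ 0.7617,  0.1397, -0.0034]), 0.93), (array([ 0.2858, -0.3781,  0.004 ]), 0.72)]
scene 
[... 285 characters left out ...]
t_heel [(array([0.5723, 0.1602, 0.0272]), 0.95), (array([0.3546, 0.1761, 0.0025]), 0.77), (array([0.519 , 0.6531, 0.0034]), 0.6)]
top last_toe [(array([ 0.5317, -0.0447,  0.049 ]), 0.84), (array([0.6066, 0.4603, 0.022 ]), 0.84), (array([0.2681, 0.3696, 0.0242]), 0.71)]
top handle_mid [(array([0.5609, 0.1129, 0.0281]), 0.56), (array([0.5552, 0.1937, 0.2914]), 0.4), (array([0.5751, 0.161 , 0.0252]), 0.36)]
top wheel_hub [(array([0.5915, 0.2408, 0.2705]), 0.95)]
top rasp []
top paste_jar [(array([ 7.521e-01, -1.128e-01,  2.000e-04]), 0.79), (array([0.5757, 0.1611, 0.0251]), 0.75)]
top hammer [(array([ 0.2828, -0.3751,  0.0027]), 0.68)]
top spare_last [(array([ 0.7659,  0.1397, -0.0055]), 0.23)]
```

View pics/scb.png

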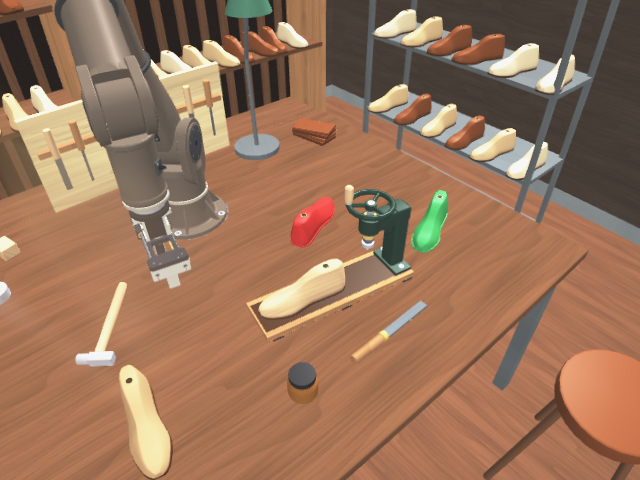

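View pics/scbd.png

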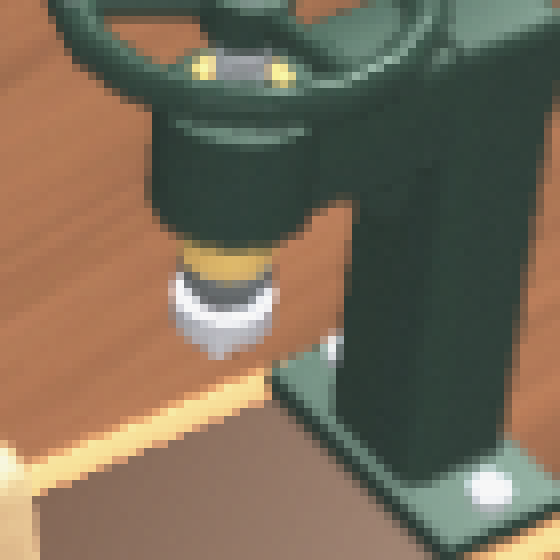

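View pics/tpb.png

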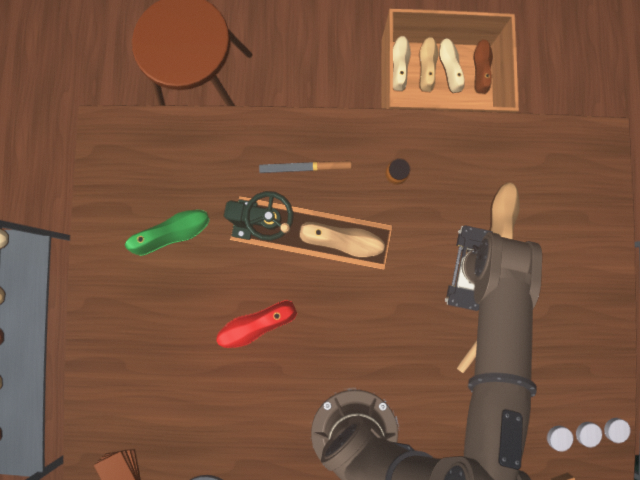

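The last stands on the bed (top px 342,237), the collar is against the brass sleeve with no gap visible, the other items have not moved, and the robot is clear. Handing in.

```bash
python3 -c "
from rig import env
env.hand_in(); print(env.sense()['t'])"
```

```text
the job is handed in; nothing more can be done
the job is handed in; nothing more can be done
```

I wound the handwheel counter-clockwise about 495° (about 22 mm of rise) until the screw came up against its stop. I then let go of the wheel, gripped the last by its toe and drew it 126 mm straight out along the bed. The job was handed in at about 33 s of the 72 s allowed, and no verdict was reported.

**Stop:** the force at the handle climbed from about 5 N of drag to 14 N while the screw stopped rising. That puts roughly 200 N on the stop, against a limit of 500 N. I could only infer that force, not measure it directly. The last picture shows the collar against the brass sleeve with no gap.

**Last:** both cameras put the heel about 76 mm in front of the screw axis, within 2 mm of the centre line. It stands upright on the bed and has been released.

**Bench:** the rasp and hammer read within 5 mm of where they started, and so does the jar in the top view. At the end the network did not find the spare last, but it looks unmoved in the pictures. The arm is parked clear with no force on it.

**Disagreement:** at the stop, the hand's position gave a wheel angle about 6° further round than the cameras' view of the handle. I put that down to give in the gripper; it would be only about 0.3 mm of rise.

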